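# Latch the split sole mould shut

### The arm

A 6-joint arm with a two-finger parallel gripper is mounted at the origin on the work surface. World frame = base frame: x ahead of the robot, y to its left, z up, the work surface at z = 0. Lengths are in m, angles in rad, forces in N, time in s.
With the tool pointing down it reaches from about 0.375 to 0.9 m from the base axis. Payload 3.1 kg.
Tool frame: the origin (TCP) lies midway between the tips of the shut fingers; the grasp point (between the pads) lies 19 mm behind it; z points along the fingers, x is the direction in which the jaws open and shut, and the axes are right-handed (so a half turn about z gives the same grasp; the last joint's range is limited). The gripper opens to 85 mm and grips with 20 to 120 N. Pads are 22 mm wide; open, the fingers measure 114 mm over their backs; the gripper's body (76 mm by 85 mm) begins 54 mm behind the grasp point. The pads swing forward as they close: fully open they stand 13 mm farther back than shut.
Start: joints at [-1.472, 0.527, 1.433, -0, 1.181, -0.178], TCP at [0.171, -0.601, 0.2] pointing down, gripper open.
Joint ranges: [-3.08, 3.08], [-0.75, 2.2], [0.22, 2.44], [-1.43, 4.57], [0, 2.65], [-2.85, 2.85]. Speed limits (rad/s): [2.79, 2.79, 3.14, 3.14, 3.14, 3.14].

### API

Orientations are given as a unit quaternion [x, y, z, w].
In Python, from station import * gives the robot as it stands.
- The arm moves only by the tool servo_tool, never from a script. Its argument "targets" is a list of rows, each a list of 6 numbers: the shift along the tool's x, y, z in mm, then the turn, a rotation vector about the tool's x, y, z in degrees. A call has 1 to 10 rows; each row is the pose to reach, as a shift and turn from the pose commanded when the call began, along the tool's axes at that moment; what a row does not reach only later rows make up. A row lasts 1/8 s, in which the tool goes at most 62.5 mm and 10.7 degrees, less where a joint would pass 70% of its speed; a pose out of reach is approached as far as the arm can. A call with a gripper value outside its range is refused whole. "gripper" is the finger opening in mm, from 0 to 85.4, set as the call begins (left out, the last holds). The fingers move at their own pace and stop on an object; "newtons" is the grip in N (left out, the last holds). Time passes only in rows, so rows that repeat a pose let the fingers close. It gives the time, the measured TCP pose, the force and the opening at its end, in the units of the state.
- sense(): the state, without advancing time (a new reading comes with each control period).
- snapshot(name): name is "side" or "top" or "wrist"; returns a dict with "color" (420x560x3 uint8, red, green, blue), "vfov" (degrees; the focal length in pixels is half the picture's height over the tangent of half this angle, whatever the lens; pixels are square), "cx", "cy" (the principal point, pixels), "R" (3x3) and "t" (3): a world point X has camera coordinates R X + t. Camera axes: x right, y down, z forward; pixel columns grow to the right and rows downward; lengths in m; the calibration is good to about 2 mm. A picture is of the moment at which its call begins. There is no depth.
- sign_off(): hands the job in, once; it reports no verdict.
The state is a dict: "t": time; "q": joint angles; "qd": joint speeds; "tau": joint torques, N m; "tcp_pos": TCP position; "tool_rot": TCP orientation; "force": force on the tool from outside, world axes, zero at the start; "ft_torque": the same for the moment, N m; "finger_gap": opening from 0.0 (shut) to 1.0 (fully open).
Only numpy, scipy, OpenCV 4.12 (cv2) and the standard library are available. Lean on these libraries where they do the work, as an engineer would, in place of code of your own. Each camera call takes 0.05 s, during which the arm holds its last target. There are 200 camera calls.

### The job

Latch the split sole mould shut with its draw latch: hook the wire loop over the keeper, then press the lever down flat past centre so that it holds the mould shut by itself. Leave the lasts, the glue can and the hammer where they are.

Things in the scene. Friction and masses are not known exactly. Their poses are not given: they have to be found in the camera images.
- mould: Fixed aluminium half of a two-part sole mould, on a bolted 320 x 150 mm base plate. Origin: on the bench, below the lever's pivot. x runs along the latch from lever to keeper, z up; the latch works in the plane y = 0. Both halves: top 60 mm above the bench, 130 mm wide; fixed half x = -125 to 42 mm. Two cheeks (x +-11, y +-19 to 23, up to 84 mm high) carry the pivot.
- pivot (a point): Axis of the lever (parallel to the mould's y), at x = 0, 80 mm above the bench.
- lever (a joint): Angle of the flat steel lever (100 mm long from the pivot, 30 wide, 5 thick). 0 = flat along the mould's -x on its stop; pi/2 = straight up; 1.9 = leaning to the keeper on its open stop. Stiff hinge (0.06 N m): stays where left. The last part of pressing it flat takes up to about 8 N near its tip; past centre the spring holds it down.
- lever_tip (a point): Middle of the lever's free end, 100 mm from the pivot, with a low turned-up lip (10 mm).
- loop (a joint): Angle of the wire loop on the lever: (loop minus lever) is the loop's rise in rad above the mould's +x. Starts folded back above the lever. Stiff hinge (0.045 N m): the loop stays where it is put, but turns along with the lever unless held, so left slack behind the keeper it rides up again when the lever is pressed; drawn tight under the leaning keeper it cannot.
- loop_pin (a point): Loop's pin through the lever, 20 mm from the pivot: at lever angle a it lies at x = -20 cos(a - 0.3) mm, 20 sin(a - 0.3) mm above the pivot.
- bar (a point): Middle of the loop's cross bar, parallel to the mould's y, 95 mm from the loop pin. The loop is 8 mm round steel rod, arms 80 mm apart between centres. Hooked, the bar lies on the keeper's +x side under the leaning plate, 78 mm above the bench, its ends on two pads. Drawing the bar back to the keeper takes 5 to 10 N and swings the lever with it.
- keeper (a point): Point on the keeper's hooking (+x) face, in the middle, 78 mm above the bench. The keeper is a steel plate on the sliding half, 32 mm wide, 8 thick, top 93 mm above the bench, leaning 15 degrees to +x (undercut); the loop goes around it. With the lever on its open stop the bar comes down about 13 mm (its centre) behind the face; with the lever less far over it lands on the keeper.
- mould_slide (a joint): How far the sliding half (with the keeper; x = 56 to 136 mm when open) is drawn towards the fixed half, in m: 0 = open, about 0.008 when latched. A spring pushes it open: 10 N at 0, 2.5 N more per mm.
- rest (a point): On the sliding half's flat top (60 mm above the bench), between the two pads (14 mm high, 16 x 12 mm, at +-40 mm in y) that the bar's ends rest on; here and further +x is free room for a fingertip behind the bar.
- last_a: Shoe last, 260 x 90 x 90 mm, standing loose on the bench; origin under its middle, toe to its +x. Leave alone.
- last_b: Second shoe last, same size. Leave alone.
- glue_can: Glue can, 80 mm across, 95 mm high; origin under its middle. Leave alone.
- hammer: Hammer lying on the bench; origin under its middle. Leave alone.

How it is judged:
By the outcome, as a careful person would: the job done as asked, in the order asked, and still so for the second after the job is handed in, with the robot touching nothing.
It also fails if it takes over 61 s, if anything falls off the work surface, if the arm or the gripper's body presses on something with over 40 N, if the wrist force passes 120 N, or if a joint passes its speed limit or range.

## Working session

There is one attempt and no reset: what is moved stays moved. The work goes in short steps, Python scripts to look and compute and a tool call to move; the robot and the scene stay as the last step left them, time stands still between calls to the robot, and variables do not carry over. Pictures are saved under pics/ and viewed, about 8 in all and at most 12, crops included, and the job is handed in when it is done.

Besides the shell and the picture viewer there is one more tool, called after "Request:" as name(argument=value, ...) on one line, values as JSON. servo_tool: Moves the arm, as the interface text tells. Its arguments: {"type":"object","properties":{"targets":{"type":"array","items":{"type":"array","items":{"type":"number"}}},"gripper":{"type":"number"},"newtons":{"type":"number"}},"required":["targets"]}

```bash
mkdir -p pics; ls; python3 - <<'E'
from station import *
import cv2,pickle
S={}
for n in("side","top"):
    s=snapshot(n);S[n]=s
    cv2.imwrite(f"pics/{n}0.png",cv2.resize(s["color"][:,:,::-1],(800,600),interpolation=cv2.INTER_CUBIC))
    print(n,s["vfov"],s["cx"],s["cy"],s["R"],s["t"])
pickle.dump(S,open("s0.pkl","wb"))
print(sense())
E
```

```text
pics
side 51.82197921567675 288.2427998437731 210.49251592827247 [[-9.96352903e-01 -8.53226854e-02 -9.64950997e-04]
 [-4.84399173e-02  5.74893040e-01 -8.16793467e-01]
 [ 7.02457556e-02 -8.13767800e-01 -5.76929373e-01]] [0.52811248 0.08553079 0.83657071]
top 50.69815947793966 285.475216171124 208.5021176903331 [[-0.0231466  -0.99955231 -0.0189581 ]
 [-0.99815777  0.02416979 -0.05564962]
 [ 0.05608292  0.01763508 -0.99827036]] [0.04791581 0.54303265 0.84341451]
{'t': 0.1, 'q': array([-1.47149455e+00,  5.28371787e-01,  1.43377016e+00,  2.02587037e-06,
        1.18137918e+00, -1.78480463e-01]), 'qd': array([ 5.03768713e-04, -1.93722317e-03, -3.06224200e-03, -1.45720035e-03,
        1.12041622e-06,  4.45603328e-04]), 'tau': array([-7.50742347e-04, -4.43304634e+01, -1.78586590e+01, -3.12412058e-04,
        3.87384891e-03, -4.30962572e-07]), 'tcp_pos': array([ 0.17136045, -0.60032736,  0.19863367]), 'tool_rot': array([ 7.98192225e-01, -6.02402061e-01, -6.53608078e-04, -7.08902963e-04]), 'force': array([ 0.07418458,  0.92541788, -0.43611201]), 'ft_torque': array([-0.0352226 , -0.03445472, -0.02506118]), 'finger_gap': 0.9981863409128824}
```

View pics/side0.png

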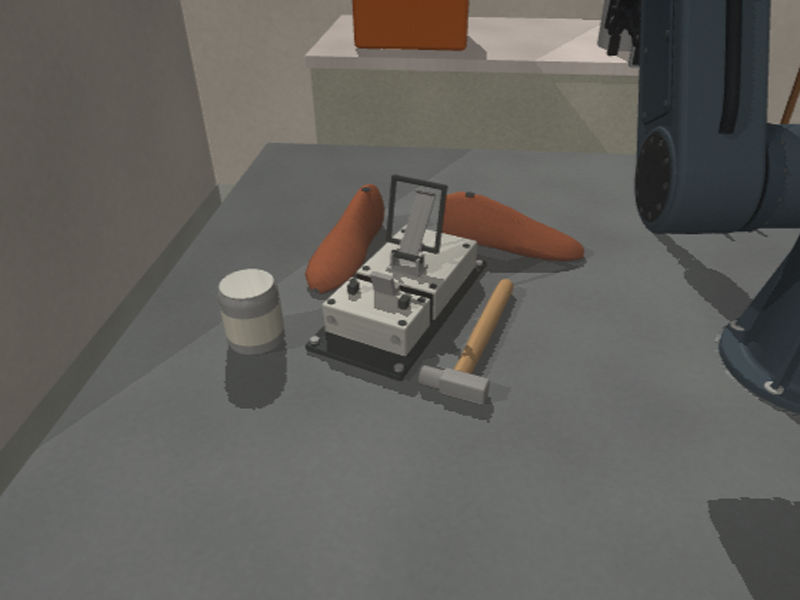

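View pics/top0.png

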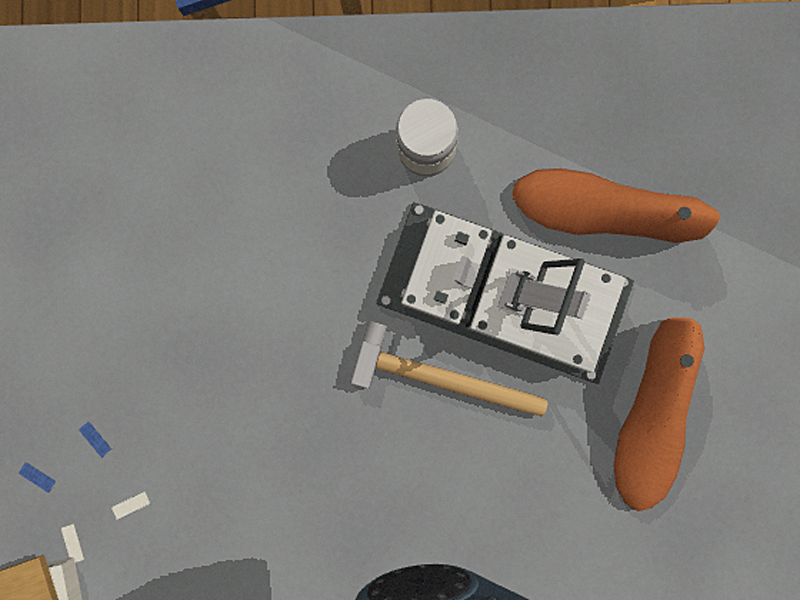

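```bash
python3 - <<'E'
import cv2,pickle
S=pickle.load(open("s0.pkl","rb"))
def crop(n,c,r,w,h,k,f): cv2.imwrite(f,cv2.resize(S[n]["color"][r:r+h,c:c+w,::-1],None,fx=k,fy=k,interpolation=cv2.INTER_CUBIC))
crop("top",260,135,200,140,4,"pics/topc.png")
crop("side",205,115,150,150,4,"pics/sidec.png")
E
```

```text
(no output)
```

View pics/topc.png

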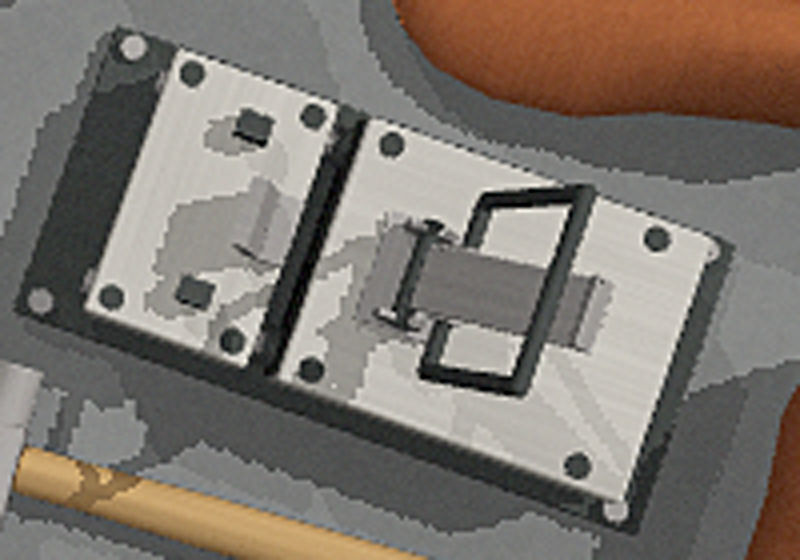

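View pics/sidec.png

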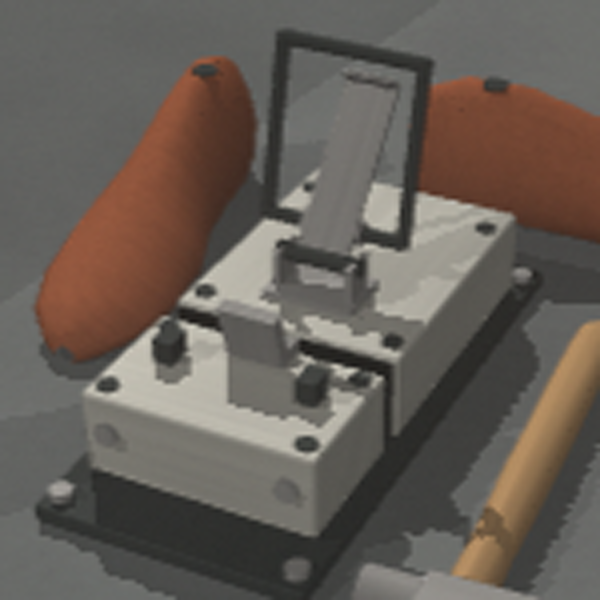

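```bash
cat > h.py <<'E'
import numpy as np, pickle
from scipy.optimize import least_squares
from scipy.spatial.transform import Rotation as Ro
S=pickle.load(open("s0.pkl","rb"))
def proj(s,X):
    c=np.asarray(X)@s["R"].T+s["t"]; f=s["color"].shape[0]/2/np.tan(np.radians(s["vfov"]/2))
    return np.c_[s["cx"]+f*c[...,0]/c[...,2],s["cy"]+f*c[...,1]/c[...,2]].squeeze()
def m2w(p,X):
    X=np.atleast_2d(X)/1000.;c,s=np.cos(p[2]),np.sin(p[2])
    return np.c_[p[0]+c*X[:,0]-s*X[:,1],p[1]+s*X[:,0]+c*X[:,1],X[:,2]]
def pin(a): return np.array([-20*np.cos(a-.3),0,80+20*np.sin(a-.3)])
def lev(a,r=100): return np.array([-r*np.cos(a),0,80+r*np.sin(a)])
def bar(a,rise): return pin(a)+95*np.array([np.cos(rise),0,np.sin(rise)])
E
python3 - <<'E'
from h import *
off={"top":(260,135),"side":(205,115)}
def px(n,uv): return (np.array(uv)+.5)/4-.5+off[n]
T=dict(top=[(136,-65,177,48),(136,65,86,312),(56,-65,335,103),(56,65,250,365),(42,-65,368,117),(42,65,280,382),(-125,-65,720,240),(-125,65,625,502)],
 side=[(136,-65,85,395),(136,65,315,458),(-125,65,517,215),(42,65,397,355)])
def res(p):
    r=[]
    for n in T:
        for x,y,u,v in T[n]: r.append(proj(S[n],m2w(p,[x,y,60])[0])-px(n,(u,v)))
    return np.ravel(r)
o=least_squares(res,[.45,-.05,1.2],loss="soft_l1");p=o.x
print(p,np.degrees(p[2]));print(res(p).reshape(-1,2).round(1))
np.save("p.npy",p)
# joint angles
def r2(q):
    a,b=q;L=m2w(p,[lev(a)+[0,0,0],bar(a,b)])
    return np.ravel([proj(S["top"],L[1])-px("top",(556,289)),proj(S["side"],L[1])-px("side",(357,48)),proj(S["top"],L[0])-px("top",(590,313)),proj(S["side"],L[0])-px("side",(372,80))])
o=least_squares(r2,[.6,2.3],loss="soft_l1");print(o.x,o.fun.round(1) if hasattr(o,'fun') else 0, r2(o.x).round(1))
a,b=o.x;print(m2w(p,[lev(a),bar(a,b)]),pin(a),lev(a),bar(a,b))
E
```

```text
[ 0.54651266 -0.10684542  1.20752754] 69.18623150852528
[[ 0.2 -0.1]
 [-0.5  0. ]
 [ 1.7  0.3]
 [-0.3  1.3]
 [ 0.6 -0.7]
 [-0.6 -0.4]
 [-0.8 -1.5]
 [ 0.2  0.3]
 [-1.1 -1.3]
 [ 0.7  0.5]
 [ 0.1 -1.3]
 [ 0.7  0.5]]
[0.91317894 1.81484347] [ 0.1  0.2 -0.9 -0.6  0.9 -0.4 -0.4 -1.7] [ 0.1  0.2 -0.9 -0.6  0.9 -0.4 -0.4 -1.7]
[[ 0.52479363 -0.16397982  0.15914508]
 [ 0.53254405 -0.14359145  0.18369436]] [-16.35645533   0.          91.50940351] [-61.12328651   0.         159.145081  ] [-39.31147725   0.         183.69436415]
```

```bash
cat >> h.py <<'E'
p=np.load("p.npy")
def st(*targets):
    """print state in mould frame (mm) and, per target (mould mm), shift+turn in tool axes"""
    from station import sense
    s=sense();R=Ro.from_quat(s["tool_rot"]);c,sn=np.cos(p[2]),np.sin(p[2]);M=np.array([[c,-sn,0],[sn,c,0],[0,0,1]])
    m=M.T@(s["tcp_pos"]-[p[0],p[1],0])*1000
    print("t %.2f mould tcp"%s["t"],m.round(1),"F mould",(M.T@s["force"]).round(2),"gap %.2f"%s["finger_gap"],"q",s["q"].round(2))
    D=np.c_[-M[:,1],-M[:,0],[0,0,-1]]
    print("turn",np.degrees((R.inv()*Ro.from_matrix(D)).as_rotvec()).round(2))
    for T in targets: print(T,"shift",R.inv().apply(M@(np.array(T)-m)).round(1))
E
python3 -c "
from h import *
st((-110,0,200),(-95,0,145))"
```

```text
t 0.10 mould tcp [-594.6  175.3  198.6] F mould [ 0.89  0.26 -0.44] gap 1.00 q [-1.47  0.53  1.43  0.    1.18 -0.18]
turn [ -0.07   0.09 -53.27]
(-110, 0, 200) shift [-283.5 -430.3   -0.7]
(-95, 0, 145) shift [-295.4 -439.3   54.3]
```

Request:
servo_tool(targets=[[-28,-43,-10,0,0,-5],[-57,-86,-10,0,0,-11],[-85,-129,-10,0,0,-16],[-113,-172,-10,0,0,-21],[-142,-215,-10,0,0,-27],[-170,-258,-10,0,0,-32],[-198,-301,-10,0,0,-37],[-227,-344,-10,0,0,-43],[-255,-387,-5,0,0,-48],[-283,-430,0,0,0,-53.3]], gripper=0, newtons=30)

```text
t: 1.35
tcp_pos: [0.5081, -0.2095, 0.1992]
tool_rot: [0.984, -0.179, -0.0, -0.0]
force: [-0.0, 0.1, 0.3]
finger_gap: -0.001
```

Request:
servo_tool(targets=[[0,0,0,0,0,0],[0,0,0,0,0,0],[0,0,0,0,0,0]])

```text
t: 1.72
tcp_pos: [0.5066, -0.212, 0.1995]
tool_rot: [0.983, -0.181, -0.0, 0.0]
force: [-0.1, -0.2, 0.9]
finger_gap: -0.001
```

```bash
python3 -c "
from h import *
st((-95,0,145),(8,0,145))"
```

```text
t 1.73 mould tcp [-1.125e+02 -1.000e-01  1.995e+02] F mould [-0.25 -0.03  0.88] gap -0.00 q [-0.6   0.43  1.62 -0.    1.09 -0.23]
turn [ 0.02  0.02 -0.09]
(-95, 0, 145) shift [ -0.1 -17.5  54.5]
(8, 0, 145) shift [  -0.2 -120.5   54.5]
```

Request:
servo_tool(targets=[[0,0,30,0,0,0],[0,-10,54,0,0,0],[0,-20,54,0,0,0],[0,-30,54,0,0,0],[0,-40,54,0,0,0],[0,-50,54,0,0,0],[0,-60,54,0,0,0],[0,-70,54,0,0,0],[0,-70,54,0,0,0]])

```text
t: 2.85
tcp_pos: [0.5324, -0.1446, 0.1455]
tool_rot: [0.984, -0.18, -0.0, -0.0]
force: [-0.7, 0.6, 0.1]
finger_gap: -0.002
```

Request:
servo_tool(targets=[[0,-8,0,0,0,0],[0,-16,0,0,0,0],[0,-24,0,0,0,0],[0,-30,0,0,0,0],[0,-36,0,0,0,0],[0,-40,0,0,0,0],[0,-44,0,0,0,0]])

```text
t: 3.72
tcp_pos: [0.5478, -0.1041, 0.1455]
tool_rot: [0.984, -0.18, -0.0, 0.0]
force: [-0.2, -1.0, 0.0]
finger_gap: 0.001
```

```bash
python3 -c "
from h import *
st((8,0,145))"
```

```text
t 3.73 mould tcp [  3.   -0.3 145.5] F mould [-1.   -0.17  0.01] gap 0.00 q [-0.39  0.51  1.66 -0.    0.98 -0.03]
turn [0.   0.   0.03]
(8, 0, 145) shift [-0.3 -5.   0.5]
```

Request:
servo_tool(targets=[[0,-2,0,0,0,0],[0,-4,0,0,0,0],[0,-6,0,0,0,0],[0,-6,0,0,0,0]])

```text
t: 4.22
tcp_pos: [0.55, -0.0986, 0.1456]
tool_rot: [0.984, -0.18, 0.0, -0.0]
force: [-0.2, 0.5, -0.3]
finger_gap: -0.003
```

```bash
python3 - <<'E'
from h import *
from station import *
import cv2
st()
s=snapshot("side");pickle.dump(s,open("s1.pkl","wb"))
cv2.imwrite("pics/s1.png",cv2.resize(s["color"][100:250,195:345,::-1],None,fx=4,fy=4,interpolation=cv2.INTER_CUBIC))
E
```

```text
t 4.22 mould tcp [  9.   -0.4 145.6] F mould [ 0.43  0.34 -0.28] gap -0.00 q [-0.38  0.51  1.65  0.    0.98 -0.01]
turn [-0.01 -0.01  0.03]
```

View pics/s1.png

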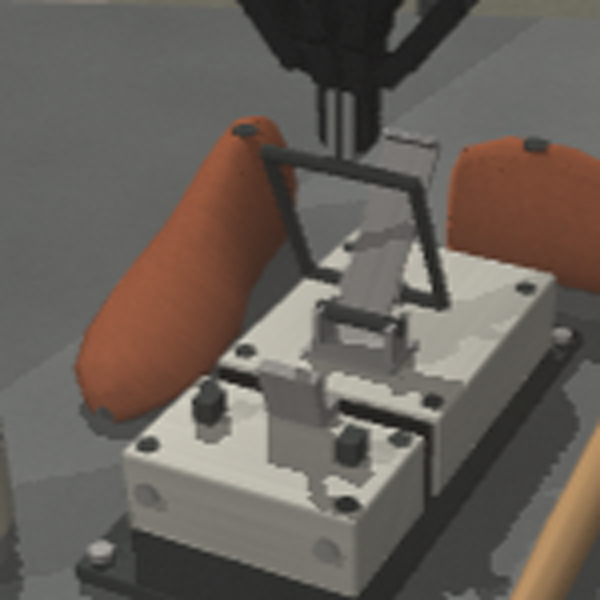

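```bash
python3 - <<'E'
from h import *
off={"top":(260,135),"side":(205,115)}
def px(n,uv): return (np.array(uv)+.5)/4-.5+off[n]
c,s=np.cos(p[2]),np.sin(p[2]);M=np.array([[c,-s,0],[s,c,0],[0,0,1]])
def tri(a,b):
    o=least_squares(lambda X:np.r_[proj(S["top"],X)-px("top",a),proj(S["side"],X)-px("side",b)],[.53,-.15,.15])
    return (M.T@(o.x-[p[0],p[1],0])*1000).round(1),o.fun.round(1)
print("barL",tri((590,188),(285,35)),"barR",tri((522,390),(430,62)))
print("arm base",tri((428,375),(408,243)),tri((487,195),(270,212)))
print("tip L",tri((602,282),(345,72)),"tip R",tri((585,348),(398,86)))
s1=pickle.load(open("s1.pkl","rb"))
def q(X): return (proj(s1,m2w(p,X)[0])-[195,100])*4+1.5
for a in(.5,.7,.9,1.1,1.3,1.6,1.9): print(a,q(lev(a)).round(0), [q(lev(a)+[0,y,0]).round(0).tolist() for y in(-15,15)])
print("tcp",q([9,0,145]))
for b in(1.4,1.0,.8,.6,.4): print(b,[q(bar(.913,b)+[0,y,0]).round(0).tolist() for y in(-40,40)],bar(.913,b))
E
```

```text
barL (array([-39.7, -41.4, 181.7]), array([ 0.1,  0.6, -0.8, -0.1])) barR (array([-39.6,  41.6, 182.8]), array([ 0. ,  0.3, -0.4, -0. ]))
arm base (array([-17.6,  42. ,  89.1]), array([ 0. ,  0.2, -0.3, -0. ])) (array([-17. , -41.2,  87.8]), array([ 0.1,  0.8, -1. , -0.1]))
tip L (array([-60.6, -13.2, 157.4]), array([-0. , -0.5,  0.6,  0. ])) tip R (array([-63.8,  14.6, 153.7]), array([ 0. ,  0.1, -0.1, -0. ]))
0.5 [430. 167.] [[405.0, 161.0], [455.0, 172.0]]
0.7 [422. 147.] [[397.0, 142.0], [448.0, 153.0]]
0.9 [411. 134.] [[386.0, 129.0], [437.0, 139.0]]
1.1 [398. 127.] [[372.0, 122.0], [424.0, 133.0]]
1.3 [383. 128.] [[356.0, 123.0], [409.0, 134.0]]
1.6 [357. 145.] [[330.0, 139.0], [384.0, 151.0]]
1.9 [330. 179.] [[303.0, 173.0], [358.0, 185.0]]
tcp [351.98643887 213.12036446]
1.4 [[288.0, 118.0], [433.0, 148.0]] [ -0.21163602   0.         185.1242008 ]
1.0 [[255.0, 171.0], [403.0, 204.0]] [ 34.97020446   0.         171.44622001]
0.8 [[242.0, 205.0], [389.0, 239.0]] [ 49.8286228    0.         159.65530509]
0.6 [[231.0, 242.0], [378.0, 277.0]] [ 62.04836882   0.         145.14751142]
0.4 [[223.0, 280.0], [370.0, 316.0]] [ 71.14227984   0.         128.50121897]
```

```bash
python3 - <<'E'
from h import *
from station import *
import cv2
st()
s=snapshot("side");w=snapshot("wrist");t=snapshot("top");pickle.dump([s,w,t],open("s2.pkl","wb"))
print(abs(s["color"].astype(int)-pickle.load(open("s1.pkl","rb"))["color"]).max(),s["t"]-S["side"]["t"])
a=cv2.resize(s["color"][100:190,245:320,::-1],(500,600),interpolation=cv2.INTER_CUBIC)
b=cv2.resize(w["color"][:,:,::-1],(300,225));c=cv2.resize(t["color"][160:250,310:430,::-1],(300,225),interpolation=cv2.INTER_CUBIC)
r=np.zeros((600,300,3),np.uint8);r[:225]=b;r[225:450]=c
cv2.imwrite("pics/s2.png",np.hstack([a,r]))
X=m2w(p,[9,0,145])[0];print(proj(s,X),proj(t,X),"in a:",(proj(s,X)-[245,100])*6.667)
E
```

```text
t 4.28 mould tcp [  8.9  -0.3 145.5] F mould [0.98 0.05 0.53] gap 0.00 q [-0.38  0.51  1.65  0.    0.98 -0.01]
turn [-0.01 -0.    0.03]
29 [0. 0. 0.]
[282.62160972 152.90509112] [365.16429973 198.68738323] in a: [250.82327198 352.71824247]
```

View pics/s2.png

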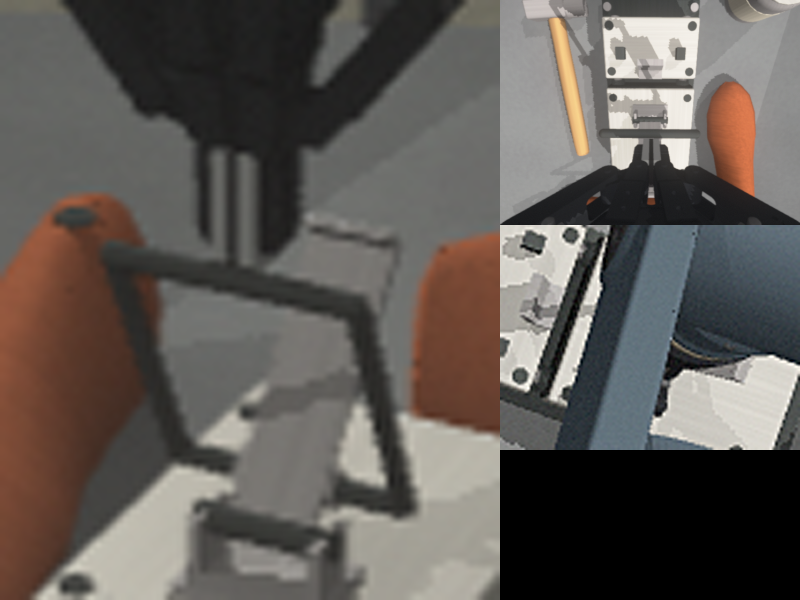

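```bash
python3 - <<'E'
from h import *
s,w,t=pickle.load(open("s2.pkl","rb"))
for y in(-30,-15,0):
    o=least_squares(lambda v:proj(s,m2w(p,[v[0],y,v[1]])[0])-[281,139.3],[0,150]);print(y,o.x.round(1))
print(w["R"],w["t"],-w["R"].T@w["t"],w["vfov"],w["cx"],w["cy"])
def q(X): return (proj(w,m2w(p,X))/560*300).round(0)+[500,0]
print("wrist: tcp,pivot,fixed corners",q([9,0,145]),q([9,0,178]),q([0,0,80]),q([42,65,60]),q([42,-65,60]),q([136,65,60]))
for x,z in((20,145),(24,178)): print("bar",q([x,40,z]),q([x,-40,z]))
E
```

```text
-30 [-43.9 145.7]
-15 [-14.2 161.8]
0 [ 15.5 178. ]
[[ 9.34927812e-01 -3.54837166e-01  7.56694131e-04]
 [-3.38684706e-01 -8.91729030e-01  3.00186621e-01]
 [-1.05842604e-01 -2.80909101e-01 -9.53880192e-01]] [-0.54896509  0.07503994  0.35878516] [ 0.57663237 -0.02709191  0.32012747] 64.44508850162987 281.79084378204044 212.38577693361802
wrist: tcp,pivot,fixed corners [651. 133.] [651. 148.] [651. 120.] [606.  89.] [695.  89.] [601.  17.]
bar [613. 123.] [689. 123.]
bar [605. 132.] [697. 132.]
```

```bash
python3 - <<'E'
from h import *
import cv2
s,w,t=pickle.load(open("s2.pkl","rb"))
d=abs(s["color"].astype(int)-S["side"]["color"]).max(2)[100:190,245:320]
a=cv2.resize((np.clip(d*3,0,255)).astype(np.uint8),(400,480),interpolation=cv2.INTER_NEAREST);a=cv2.cvtColor(a,8)
b=cv2.resize(w["color"][190:310,200:300,::-1],(400,480),interpolation=cv2.INTER_CUBIC)
cv2.imwrite("pics/d.png",np.hstack([a,b]))
E
```

```text
(no output)
```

View pics/d.png

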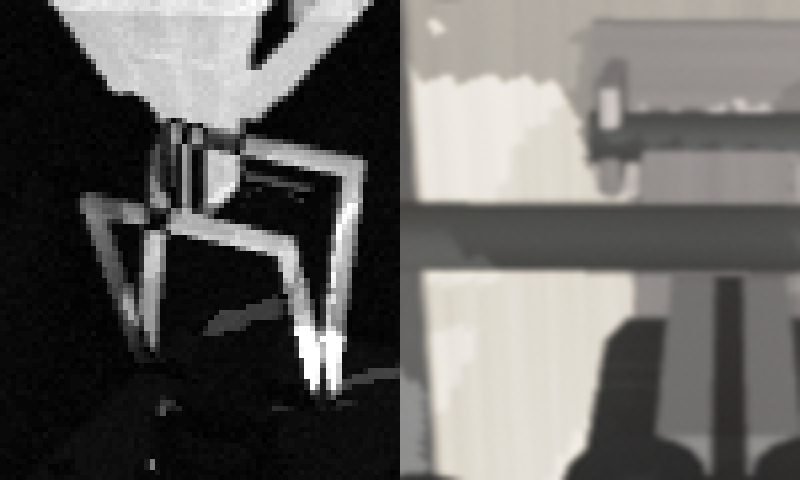

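Request:
servo_tool(targets=[[0,40,0,0,0,0],[0,80,0,0,0,0],[0,124,0,0,0,0],[0,124,20,0,0,0],[0,124,50,0,0,0],[0,124,75,0,0,0],[0,124,75,0,0,0],[0,124,75,0,0,0]])

```text
t: 5.42
tcp_pos: [0.5065, -0.215, 0.0712]
tool_rot: [0.984, -0.18, 0.001, 0.0]
force: [0.4, 0.5, -0.5]
finger_gap: 0.001
```

```bash
python3 - <<'E'
from h import *
from station import *
import cv2
st()
s=snapshot("side");w=snapshot("wrist");t=snapshot("top");pickle.dump([s,w,t],open("s3.pkl","wb"))
a=cv2.resize(s["color"][95:235,215:335,::-1],(480,560),interpolation=cv2.INTER_CUBIC)
b=cv2.resize(w["color"][:,:,::-1],(320,240));c=cv2.resize(t["color"][130:270,290:450,::-1],(320,280),interpolation=cv2.INTER_CUBIC)
r=np.zeros((560,320,3),np.uint8);r[:240]=b;r[240:520]=c
cv2.imwrite("pics/s3.png",np.hstack([a,r]))
for z in(70,103): print("in a:",(proj(s,m2w(p,[-115,0,z])[0])-[215,95])*4)
E
```

```text
t 5.42 mould tcp [-115.3   -1.    71.2] F mould [ 0.63 -0.19 -0.49] gap 0.00 q [-0.6   0.61  1.73  0.    0.8  -0.24]
turn [ 0.01 -0.07  0.03]
in a: [366.05649118 256.84354131]
in a: [367.41035671 205.67198121]
```

View pics/s3.png

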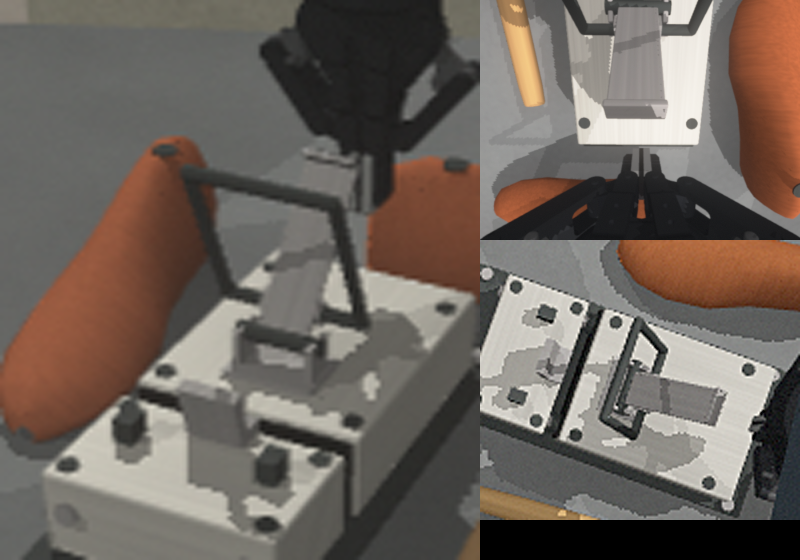

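```bash
python3 - <<'E'
from h import *
s,w,t=pickle.load(open("s3.pkl","rb"))
c,sn=np.cos(p[2]),np.sin(p[2]);M=np.array([[c,-sn,0],[sn,c,0],[0,0,1]])
wp=(np.array([640,148])-[480,0])*560/320
o=least_squares(lambda X:np.r_[proj(t,X)-[426,220],proj(s,X)-[308.75,146]],[.53,-.15,.15])
print((M.T@(o.x-[p[0],p[1],0])*1000).round(1),o.fun)
o=least_squares(lambda X:np.r_[proj(w,X)-wp,proj(s,X)-[308.75,146]],[.53,-.15,.15])
print((M.T@(o.x-[p[0],p[1],0])*1000).round(1),o.fun)
def q(X): return (proj(w,m2w(p,X))/560*320).round(0)+[480,0]
print("edge",q([-125,65,60]),q([-125,-65,60]),"tcp",q([-115,0,71]),q([-115,0,103]),"tip",q(lev(.913)+[0,15,0]),q(lev(.913)+[0,-15,0]))
E
```

```text
[-107.5   -0.5  107.6] [ 0.16166252  2.57044798 -3.39946449 -0.10198198]
[-105.7    0.2  106.2] [-0.60425218  0.38965494 -3.42913423  0.85440158]
edge [579. 146.] [701. 146.] tcp [640. 141.] [640. 157.] tip [608. 111.] [671. 111.]
```

Request:
servo_tool(targets=[[0,0,3,0,0,0],[0,0,6,0,0,0],[0,0,9,0,0,0],[0,0,12,0,0,0],[0,0,12,0,0,0]])

```text
t: 6.2
tcp_pos: [0.5057, -0.2145, 0.0581]
tool_rot: [0.984, -0.18, -0.0, -0.0]
force: [0.6, -1.7, 0.1]
finger_gap: 0.0
```

Request:
servo_tool(targets=[[0,0,2,0,0,0],[0,0,4,0,0,0],[0,0,6,0,0,0],[0,0,6,0,0,0]])

```text
t: 6.7
tcp_pos: [0.5058, -0.2146, 0.0523]
tool_rot: [0.984, -0.18, -0.0, -0.0]
force: [0.5, 0.8, -0.5]
finger_gap: -0.002
```

Request:
servo_tool(targets=[[0,0,2,0,0,0],[0,0,4,0,0,0],[0,0,6,0,0,0],[0,0,6,0,0,0]])

```text
t: 7.2
tcp_pos: [0.5058, -0.2146, 0.0463]
tool_rot: [0.984, -0.18, -0.0, -0.0]
force: [-0.8, 0.4, -1.1]
finger_gap: 0.001
```

Request:
servo_tool(targets=[[0,0,2,0,0,0],[0,0,4,0,0,0],[0,0,6,0,0,0],[0,0,6,0,0,0]])

```text
t: 7.7
tcp_pos: [0.5058, -0.2146, 0.0403]
tool_rot: [0.984, -0.18, -0.0, -0.0]
force: [0.6, 0.0, -0.4]
finger_gap: -0.002
```

Request:
servo_tool(targets=[[0,0,2,0,0,0],[0,0,4,0,0,0],[0,0,4,0,0,0]])

```text
t: 8.07
tcp_pos: [0.5058, -0.2146, 0.0363]
tool_rot: [0.984, -0.18, -0.0, -0.0]
force: [0.1, -1.0, 0.1]
finger_gap: 0.001
```

Request:
servo_tool(targets=[[0,0,2,0,0,0],[0,0,4,0,0,0],[0,0,4,0,0,0]])

```text
t: 8.45
tcp_pos: [0.5058, -0.2146, 0.0323]
tool_rot: [0.984, -0.18, -0.0, -0.0]
force: [0.3, 0.1, 1.3]
finger_gap: -0.002
```

Request:
servo_tool(targets=[[0,0,1,0,0,0],[0,0,2,0,0,0],[0,0,2,0,0,0]])

```text
t: 8.82
tcp_pos: [0.5059, -0.2146, 0.0304]
tool_rot: [0.984, -0.18, -0.0, -0.0]
force: [-0.4, 0.1, -0.4]
finger_gap: -0.001
```

Request:
servo_tool(targets=[[0,0,1,0,0,0],[0,0,2,0,0,0],[0,0,2,0,0,0]])

```text
t: 9.2
tcp_pos: [0.5058, -0.2146, 0.0284]
tool_rot: [0.984, -0.18, -0.0, -0.0]
force: [1.1, 0.6, -0.4]
finger_gap: 0.001
```

Request:
servo_tool(targets=[[0,0,1,0,0,0],[0,0,2,0,0,0],[0,0,2,0,0,0]])

```text
t: 9.57
tcp_pos: [0.506, -0.2147, 0.0283]
tool_rot: [0.984, -0.18, 0.0, 0.0]
force: [-2.4, 1.8, 12.3]
finger_gap: 0.002
```

Request:
servo_tool(targets=[[0,0,1,0,0,0],[0,0,2,0,0,0],[0,0,2,0,0,0]])

```text
t: 9.95
tcp_pos: [0.506, -0.2147, 0.0282]
tool_rot: [0.984, -0.18, 0.001, 0.0]
force: [-5.4, 2.0, 27.0]
finger_gap: -0.001
```

```bash
python3 - <<'E'
from h import *
from station import *
import cv2
st()
s=snapshot("side");w=snapshot("wrist");t=snapshot("top");pickle.dump([s,w,t],open("s4.pkl","wb"))
a=cv2.resize(s["color"][95:235,215:335,::-1],(480,560),interpolation=cv2.INTER_CUBIC)
b=cv2.resize(w["color"][180:330,180:380,::-1],(320,240));c=cv2.resize(t["color"][130:270,290:450,::-1],(320,280),interpolation=cv2.INTER_CUBIC)
r=np.zeros((560,320,3),np.uint8);r[:240]=b;r[240:520]=c
cv2.imwrite("pics/s4.png",np.hstack([a,r]))
E
```

```text
t 9.95 mould tcp [-115.2   -0.5   28.2] F mould [-1.000e-02  5.730e+00  2.698e+01] gap -0.00 q [-0.6   0.69  1.75 -0.    0.7  -0.24]
turn [ 0.03 -0.07  0.06]
```

View pics/s4.png

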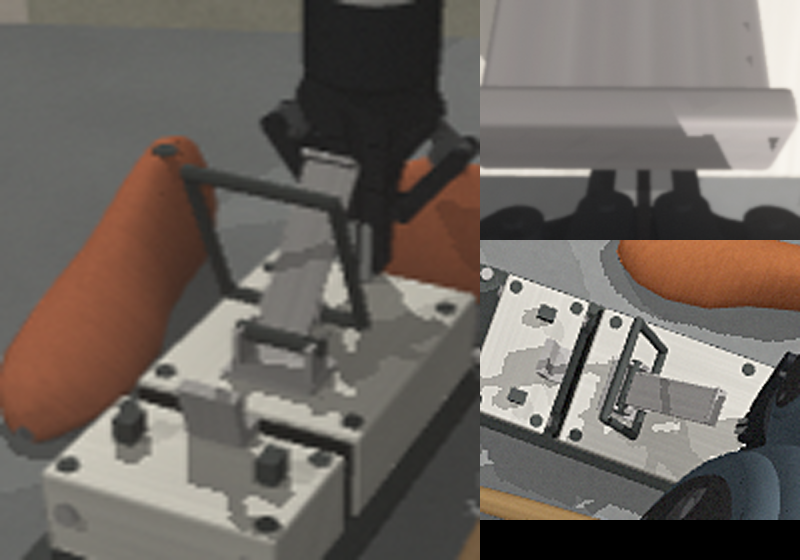

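```bash
sed -i 's/    print("t %.2f/    m[2]+=32 # true fingertip is 32 mm above the reported TCP (touch test)\n    print("t %.2f/' h.py
```

Request:
servo_tool(targets=[[0,10,-25,0,0,0],[0,10,-55,0,0,0],[0,5,-89,0,0,0],[0,-15,-89,0,0,0],[0,-35,-89,0,0,0],[0,-50,-89,0,0,0],[0,-65,-91,0,0,0],[0,-80,-94,0,0,0],[0,-92,-94,0,0,0],[0,-92,-94,0,0,0]])

```text
t: 11.35
tcp_pos: [0.5387, -0.1274, 0.1183]
tool_rot: [0.984, -0.18, -0.0, -0.0]
force: [0.1, -0.8, -0.0]
finger_gap: -0.001
```

```bash
python3 -c "
from h import *
st((10,0,150))"
```

```text
t 11.35 mould tcp [-22.    0.  150.3] F mould [-0.71 -0.36 -0.02] gap -0.00 q [-0.43  0.54  1.69  0.    0.91 -0.07]
turn [-0.03  0.03  0.11]
(10, 0, 150) shift [  0.1 -32.    0.3]
```

Request:
servo_tool(targets=[[0,-8,0,0,0,0],[0,-16,0,0,0,0],[0,-22,0,0,0,0],[0,-26,0,0,0,0],[0,-28,0,0,0,0],[0,-28,0,0,0,0]])

```text
t: 12.1
tcp_pos: [0.5486, -0.1023, 0.1185]
tool_rot: [0.984, -0.18, 0.0, -0.0]
force: [0.3, 0.5, 0.3]
finger_gap: -0.001
```

Request:
servo_tool(targets=[[0,-2,0,0,0,0],[0,-3,0,0,0,0],[0,-3,0,0,0,0]])

```text
t: 12.48
tcp_pos: [0.5496, -0.0997, 0.1185]
tool_rot: [0.984, -0.18, 0.0, -0.0]
force: [-0.2, -0.4, -0.3]
finger_gap: 0.003
```

Request:
servo_tool(targets=[[0,-1,0,0,0,0],[0,-2,0,0,0,0],[0,-2,0,0,0,0]])

```text
t: 12.85
tcp_pos: [0.5503, -0.0977, 0.1185]
tool_rot: [0.984, -0.18, -0.0, -0.0]
force: [0.4, -0.6, -0.3]
finger_gap: -0.002
```

Request:
servo_tool(targets=[[0,-1,0,0,0,0],[0,-2,0,0,0,0],[0,-2,0,0,0,0]])

```text
t: 13.22
tcp_pos: [0.551, -0.0958, 0.1185]
tool_rot: [0.984, -0.18, 0.0, -0.0]
force: [-0.1, -0.2, 0.7]
finger_gap: 0.002
```

Request:
servo_tool(targets=[[0,-1,0,0,0,0],[0,-2,0,0,0,0],[0,-2,0,0,0,0]])

```text
t: 13.6
tcp_pos: [0.5513, -0.0951, 0.1185]
tool_rot: [0.984, -0.18, -0.0, 0.001]
force: [-2.6, -4.4, 0.8]
finger_gap: 0.001
```

Request:
servo_tool(targets=[[0,-1,0,0,0,0],[0,-2,0,0,0,0],[0,-2,0,0,0,0]])

```text
t: 13.98
tcp_pos: [0.5513, -0.0949, 0.1184]
tool_rot: [0.984, -0.18, -0.001, 0.002]
force: [-3.6, -10.4, -0.4]
finger_gap: -0.003
```

Request:
servo_tool(targets=[[0,10,0,0,0,0],[0,15,-30,0,0,0],[0,15,-62,0,0,0],[0,15,-62,0,0,0]])

```text
t: 14.48
tcp_pos: [0.5492, -0.1066, 0.183]
tool_rot: [0.984, -0.181, 0.003, -0.0]
force: [-0.3, -0.2, 0.6]
finger_gap: -0.003
```

```bash
cat >> h.py <<'E'
def barscan(a,rises=np.arange(-.3,2.2,.05)):
    """fit rise: bar and arms darkness along predicted lines"""
    from station import snapshot
    import cv2
    out=[]
    ss=[snapshot("side"),snapshot("top")]
    for b in rises:
        v=[]
        for s in ss:
            g=s["color"].min(2).astype(np.float32)
            P=[bar(a,b)+[0,y,0] for y in np.linspace(-38,38,40)]+[pin(a)+k*(bar(a,b)-pin(a))+[0,y,0] for k in np.linspace(.3,1,20) for y in(-40,40)]
            u=proj(s,m2w(p,P)).astype(np.float32)
            v.append(cv2.remap(g,u[:,0],u[:,1],1).mean())
        out.append((b,*v))
    out=np.array(out);i=np.argsort(out[:,1])[:3];j=np.argsort(out[:,2])[:3]
    print("a",a,"side",out[i][:,[0,1]].round(2).tolist(),"top",out[j][:,[0,2]].round(2).tolist())
    return ss
E
python3 -c "
from h import *
st((101,0,205))
ss=barscan(1.9);pickle.dump(ss,open('s5.pkl','wb'));barscan(.9)"
```

```text
t 14.47 mould tcp [  1.2  -2.4 215. ] F mould [-0.33  0.16  0.62] gap -0.00 q [-0.39  0.46  1.62  0.    1.06 -0.03]
turn [-0.07 -0.36  0.  ]
(101, 0, 205) shift [ -2.4 -99.8  10.1]
a 1.9 side [[0.1, 52.78], [0.05, 53.15], [0.55, 56.71]] top [[1.35, 43.84], [1.5, 44.09], [1.55, 45.08]]
a 0.9 side [[0.55, 61.1], [0.5, 62.01], [0.05, 66.65]] top [[1.25, 44.5], [1.2, 44.88], [1.3, 45.24]]
```

Request:
servo_tool(targets=[[-2,-50,0,0,0,0],[-2,-101,0,0,0,0],[-2,-101,30,0,0,0],[-2,-101,60,0,0,0],[-2,-101,85,0,0,0],[-2,-101,100,0,0,0],[-2,-101,100,0,0,0],[-2,-101,100,0,0,0]])

```text
t: 15.68
tcp_pos: [0.5816, -0.0112, 0.081]
tool_rot: [0.984, -0.18, 0.001, -0.0]
force: [-0.2, -0.9, 0.4]
finger_gap: -0.002
```

```bash
python3 -c "
from h import *
st((102,0,84))"
```

```text
t 15.68 mould tcp [101.8   1.1 113. ] F mould [-0.9  -0.14  0.43] gap -0.00 q [-0.21  0.63  1.65  0.    0.87  0.15]
turn [-0.01 -0.07  0.02]
(102, 0, 84) shift [ 1.1 -0.2 29. ]
```

Request:
servo_tool(targets=[[1,0,5,0,0,0],[1,0,10,0,0,0],[1,0,15,0,0,0],[1,0,20,0,0,0],[1,0,25,0,0,0],[1,0,28,0,0,0],[1,0,28,0,0,0]])

```text
t: 16.55
tcp_pos: [0.5817, -0.0113, 0.0521]
tool_rot: [0.984, -0.18, -0.0, -0.0]
force: [-0.4, 0.6, 0.3]
finger_gap: -0.001
```

Request:
servo_tool(targets=[[0,0,1,0,0,0],[0,0,2,0,0,0],[0,0,2,0,0,0]])

```text
t: 16.92
tcp_pos: [0.582, -0.0114, 0.0505]
tool_rot: [0.984, -0.18, 0.0, -0.0]
force: [-1.3, -0.3, -1.1]
finger_gap: -0.001
```

Request:
servo_tool(targets=[[0,0,1,0,0,0],[0,0,2,0,0,0],[0,0,2,0,0,0]])

```text
t: 17.3
tcp_pos: [0.5822, -0.0115, 0.0498]
tool_rot: [0.984, -0.18, 0.0, 0.0]
force: [-1.6, 0.0, 8.0]
finger_gap: -0.003
```

Request:
servo_tool(targets=[[0,0,-15,0,0,0],[0,-12,-25,0,0,0],[0,-22,-25,0,0,0],[0,-22,-25,0,0,0]])

```text
t: 17.8
tcp_pos: [0.59, 0.0103, 0.0735]
tool_rot: [0.984, -0.18, 0.0, -0.0]
force: [-0.0, -0.1, 0.1]
finger_gap: -0.001
```

```bash
python3 - <<'E'
from h import *
import cv2
st((124,0,66))
s,t=barscan(1.9)
pickle.dump([s,t],open("s6.pkl","wb"))
a=cv2.resize(s["color"][115:255,215:335,::-1],(480,560),interpolation=cv2.INTER_CUBIC)
cv2.imwrite("pics/s6.png",a)
E
```

```text
t 17.80 mould tcp [125.    1.  105.5] F mould [-0.07 -0.01  0.07] gap -0.00 q [-0.17  0.65  1.63  0.    0.87  0.19]
turn [-0.01 -0.01  0.13]
(124, 0, 66) shift [ 1.   1.  39.5]
a 1.9 side [[0.55, 47.35], [0.5, 47.9], [0.6, 51.24]] top [[0.25, 69.11], [-0.25, 70.0], [-0.3, 71.05]]
```

View pics/s6.png

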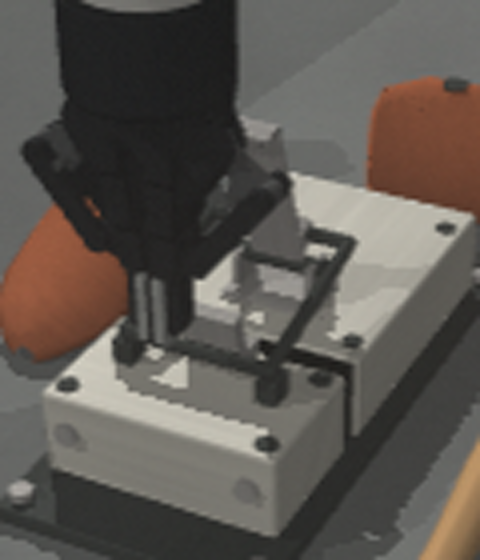

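Request:
servo_tool(targets=[[1,0,12,0,0,0],[1,0,25,0,0,0],[1,0,37,0,0,0],[1,5,37,0,0,0],[1,10,37,0,0,0],[1,15,37,0,0,0],[1,15,37,0,0,0]])

```text
t: 18.77
tcp_pos: [0.5857, -0.0056, 0.037]
tool_rot: [0.984, -0.181, 0.001, -0.0]
force: [0.6, 0.1, -0.9]
finger_gap: -0.004
```

Request:
servo_tool(targets=[[0,1,0,0,0,0],[0,2,0,0,0,0],[0,3,0,0,0,0],[0,3,0,0,0,0]])

```text
t: 19.27
tcp_pos: [0.5853, -0.0067, 0.0369]
tool_rot: [0.984, -0.181, 0.001, -0.001]
force: [2.4, 6.0, 0.4]
finger_gap: -0.002
```

Request:
servo_tool(targets=[[0,1,0,0,0,0],[0,2,0,0,0,0],[0,3,0,0,0,0],[0,3,0,0,0,0]])

```text
t: 19.77
tcp_pos: [0.5843, -0.0093, 0.0369]
tool_rot: [0.984, -0.181, 0.001, -0.001]
force: [2.7, 5.8, 0.5]
finger_gap: -0.0
```

```bash
python3 -c "
from h import *
st()"
```

```text
t 19.77 mould tcp [104.6  -0.7  68.9] F mould [ 6.4  -0.49  0.49] gap -0.00 q [-0.21  0.7   1.66  0.    0.78  0.15]
turn [-0.15 -0.09  0.  ]
```

Request:
servo_tool(targets=[[0,1,0,0,0,0],[0,2,0,0,0,0],[0,3,0,0,0,0],[0,3,0,0,0,0]])

```text
t: 20.27
tcp_pos: [0.5833, -0.0121, 0.037]
tool_rot: [0.984, -0.181, 0.001, -0.001]
force: [2.8, 5.6, 0.5]
finger_gap: 0.002
```

Request:
servo_tool(targets=[[0,1,0,0,0,0],[0,2,0,0,0,0],[0,2,0,0,0,0]])

```text
t: 20.65
tcp_pos: [0.5825, -0.0138, 0.037]
tool_rot: [0.984, -0.181, 0.001, -0.001]
force: [2.3, 7.0, 0.7]
finger_gap: 0.0
```

Request:
servo_tool(targets=[[0,1,0,0,0,0],[0,1,0,0,0,0]])

```text
t: 20.9
tcp_pos: [0.5825, -0.0141, 0.037]
tool_rot: [0.983, -0.181, 0.001, -0.002]
force: [3.1, 8.7, 1.2]
finger_gap: 0.003
```

```bash
python3 -c "
from h import *
st()"
```

```text
t 20.90 mould tcp [99.4 -0.7 69. ] F mould [9.25 0.19 1.24] gap 0.00 q [-0.22  0.7   1.67  0.01  0.77  0.14]
turn [-0.22 -0.1  -0.04]
```

Force rising at x=99.4 as predicted; a bit more to confirm seating.

Request:
servo_tool(targets=[[0,1,0,0,0,0],[0,1,0,0,0,0]])

```text
t: 21.15
tcp_pos: [0.5825, -0.0142, 0.037]
tool_rot: [0.983, -0.181, 0.002, -0.002]
force: [4.4, 10.6, -0.5]
finger_gap: -0.0
```

Request:
servo_tool(targets=[[0,1,0,0,0,0],[0,1,0,0,0,0]])

```text
t: 21.4
tcp_pos: [0.5825, -0.0143, 0.0371]
tool_rot: [0.983, -0.181, 0.002, -0.003]
force: [5.0, 14.3, 0.9]
finger_gap: -0.0
```

```bash
python3 -c "
from h import *
st()"
```

```text
t 21.40 mould tcp [99.3 -0.8 69.1] F mould [15.14  0.35  0.95] gap -0.00 q [-0.22  0.7   1.67  0.01  0.77  0.14]
turn [-0.39 -0.14 -0.1 ]
```

Request:
servo_tool(targets=[[0,-10,0,0,0,0],[0,-25,0,0,0,0],[0,-25,-50,0,0,0],[0,-25,-100,0,0,0],[0,-25,-146,0,0,0],[0,10,-146,0,0,0],[0,30,-146,0,0,0],[0,30,-146,0,0,0]])

```text
t: 22.4
tcp_pos: [0.5688, -0.0473, 0.1818]
tool_rot: [0.983, -0.182, -0.001, -0.0]
force: [0.5, -0.1, -0.7]
finger_gap: -0.002
```

```bash
python3 - <<'E'
from h import *
from station import *
import cv2
st((22,0,160))
s=snapshot("side")
a=cv2.resize(s["color"][115:255,215:335,::-1],(480,560),interpolation=cv2.INTER_CUBIC)
cv2.imwrite("pics/s7.png",a)
for x in(1.3,1.4,1.5,1.6): print(x,((proj(s,m2w(p,lev(x))[0])-[215,115])*4).round())
E
```

```text
t 22.40 mould tcp [ 63.6   0.3 213.8] F mould [ 0.08 -0.46 -0.73] gap -0.00 q [-0.28  0.48  1.59  0.    1.08  0.09]
turn [ 0.01  0.12 -0.12]
(22, 0, 160) shift [ 0.5 41.6 53.8]
1.3 [301.  67.]
1.4 [293.  70.]
1.5 [284.  76.]
1.6 [275.  83.]
```

View pics/s7.png

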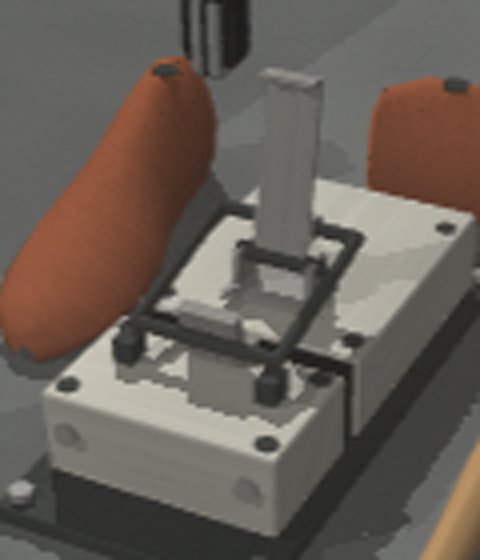

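Request:
servo_tool(targets=[[0,40,0,0,0,0],[0,42,30,0,0,0],[0,44,53,0,0,0],[0,54,53,0,0,0],[0,63,53,0,0,0],[0,72,55,0,0,0],[0,80,57,0,0,0],[0,88,60,0,0,0],[0,95,63,0,0,0],[0,95,63,0,0,0]])

```text
t: 23.7
tcp_pos: [0.5359, -0.1362, 0.1194]
tool_rot: [0.984, -0.181, 0.0, 0.0]
force: [0.3, 1.0, 0.5]
finger_gap: -0.004
```

```bash
python3 -c "
from h import *
st()"
```

```text
t 23.70 mould tcp [-31.2  -0.6 151.4] F mould [1.09 0.07 0.45] gap -0.00 q [-0.45  0.54  1.69 -0.    0.91 -0.09]
turn [ 0.05 -0.02  0.  ]
```

```bash
python3 - <<'E'
from h import *
import cv2
s,t=barscan(1.0,np.arange(-.4,1.5,.05))
a=cv2.resize(s["color"][115:255,215:335,::-1],(480,560),interpolation=cv2.INTER_CUBIC)
cv2.imwrite("pics/s8.png",a)
for b in(-.2,0,.2,.4): print(b,((proj(s,m2w(p,[bar(1.,b)+[0,y,0] for y in(-40,40)]))-[215,115])*4).round().tolist())
E
```

```text
a 1.0 side [[-0.2, 50.78], [-0.15, 55.06], [0.55, 63.43]] top [[0.75, 70.65], [-0.0, 86.81], [-0.05, 86.88]]
-0.2 [[141.0, 318.0], [283.0, 357.0]]
0 [[137.0, 288.0], [281.0, 327.0]]
0.2 [[137.0, 254.0], [282.0, 292.0]]
0.4 [[141.0, 217.0], [287.0, 253.0]]
```

View pics/s8.png

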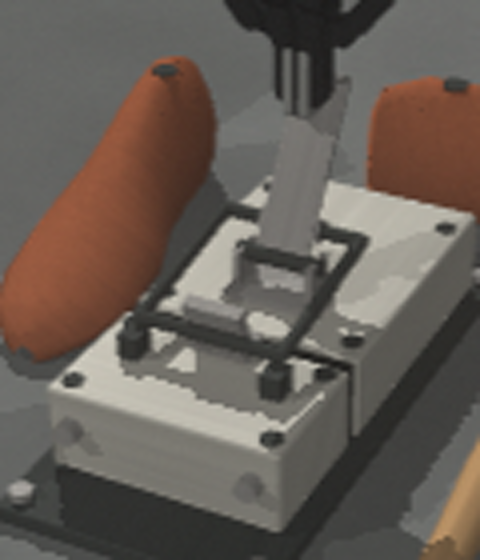

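Request:
servo_tool(targets=[[0,7,5,0,0,0],[0,13,11,0,0,0],[0,19,17,0,0,0],[0,24,23,0,0,0],[0,28,28,0,0,0],[0,31,34,0,0,0],[0,33,39,0,0,0],[0,35,45,0,0,0],[0,35,45,0,0,0]])

```text
t: 24.92
tcp_pos: [0.5226, -0.1674, 0.0736]
tool_rot: [0.984, -0.18, -0.001, -0.001]
force: [0.0, 1.0, -0.2]
finger_gap: -0.003
```

```bash
python3 -c "
from h import *
st()
barscan(.3,np.arange(-.4,1.5,.05))"
```

```text
t 24.93 mould tcp [-65.1   0.8 105.6] F mould [ 0.95  0.36 -0.25] gap -0.00 q [-0.51  0.61  1.73  0.    0.8  -0.15]
turn [-0.03  0.16  0.02]
a 0.3 side [[-0.05, 50.05], [-0.0, 57.26], [0.45, 65.36]] top [[0.7, 64.05], [0.75, 84.11], [-0.2, 88.74]]
```

Request:
servo_tool(targets=[[0,1,4,0,0,0],[0,2,8,0,0,0],[0,3,12,0,0,0],[0,4,16,0,0,0],[0,4,20,0,0,0],[0,4,22,0,0,0],[0,4,22,0,0,0]])

```text
t: 25.9
tcp_pos: [0.5221, -0.1716, 0.0523]
tool_rot: [0.984, -0.18, -0.0, -0.0]
force: [-0.5, 0.4, -0.3]
finger_gap: -0.001
```

Request:
servo_tool(targets=[[0,0,1,0,0,0],[0,0,2,0,0,0],[0,0,2,0,0,0]])

```text
t: 26.28
tcp_pos: [0.5224, -0.1717, 0.0507]
tool_rot: [0.984, -0.18, 0.0, 0.0]
force: [-1.0, 0.8, 2.2]
finger_gap: 0.001
```

Tip z ≈ 82.7, expected 82.5 with the lever flat. Press on to feel the stop.

Request:
servo_tool(targets=[[0,0,1,0,0,0],[0,0,2,0,0,0],[0,0,2,0,0,0]])

```text
t: 26.65
tcp_pos: [0.5225, -0.1718, 0.0504]
tool_rot: [0.984, -0.18, 0.001, 0.0]
force: [-3.5, 1.2, 14.3]
finger_gap: -0.002
```

Request:
servo_tool(targets=[[0,0,1,0,0,0],[0,0,1,0,0,0]])

```text
t: 26.9
tcp_pos: [0.5225, -0.1718, 0.0503]
tool_rot: [0.984, -0.18, 0.001, 0.0]
force: [-3.6, 1.1, 20.1]
finger_gap: -0.001
```

Request:
servo_tool(targets=[[0,0,-20,0,0,0],[0,0,-60,0,0,0],[0,0,-110,0,0,0],[0,50,-130,0,0,0],[0,110,-130,0,0,0],[0,170,-130,0,0,0],[0,170,-130,0,0,0]])

```text
t: 27.78
tcp_pos: [0.4607, -0.3351, 0.1776]
tool_rot: [0.983, -0.183, 0.001, 0.001]
force: [0.3, 1.2, -0.3]
finger_gap: -0.001
```

```bash
python3 - <<'E'
from h import *
st()
ss=barscan(0.,np.arange(-.4,1.5,.02))
# sliding half position: +x edge of top (top camera & side), gradient along x at several y
import cv2
for n,s in zip(("side","top"),ss):
    g=s["color"].min(2).astype(np.float32);xs=np.arange(110,150,.5)
    for nm,im,ca in(("now",g,s),("start",S[n]["color"].min(2).astype(np.float32),S[n])):
        L=np.mean([cv2.remap(im,*[proj(ca,m2w(p,np.c_[xs,0*xs+y,0*xs+60])).astype(np.float32)[:,i] for i in(0,1)],1).ravel() for y in np.linspace(-55,55,30)],0)
        k=np.argmin(np.diff(cv2.GaussianBlur(L[:,None],(1,7),0).ravel()));print(n,nm,"edge x",xs[k])
# lever brightness: tip region match; lever angle scan in both images, difference across lever end
for n,s in zip(("side","top"),ss):
    g=s["color"].astype(np.float32)
    for a in(0,.1,.2,.3,.5,.9,1.4):
        P=m2w(p,[lev(a,r)+[0,y,2.5] for r in np.linspace(40,88,12) for y in np.linspace(-10,10,7)])
        u=proj(s,P).astype(np.float32);v=cv2.remap(g,u[:,0],u[:,1],1).reshape(-1,3);print(n,a,v.mean(0).round(),v.std(0).round(1)[0])
E
```

```text
t 27.77 mould tcp [-243.9   -0.9  209.6] F mould [ 1.2   0.14 -0.26] gap -0.00 q [-0.82  0.48  1.6  -0.    1.06 -0.46]
turn [ 0.1  -0.09 -0.31]
a 0.0 side [[0.0, 50.01], [0.02, 50.31], [0.04, 52.76]] top [[0.72, 61.1], [0.74, 66.49], [0.76, 73.5]]
side now edge x 130.0
side start edge x 137.5
top now edge x 128.5
top start edge x 136.0
side 0 [145. 142. 137.] 9.6
side 0.1 [137. 134. 129.] 22.2
side 0.2 [133. 131. 126.] 25.3
side 0.3 [129. 127. 123.] 27.2
side 0.5 [122. 122. 118.] 25.3
side 0.9 [115. 115. 112.] 21.3
side 1.4 [118. 119. 115.] 23.6
top 0 [174. 171. 168.] 3.9
top 0.1 [172. 169. 166.] 8.6
top 0.2 [172. 168. 166.] 10.1
top 0.3 [173. 169. 167.] 9.0
top 0.5 [176. 173. 170.] 7.5
top 0.9 [179. 175. 171.] 11.4
top 1.4 [168. 165. 162.] 25.1
```

Request:
servo_tool(targets=[[0,60,0,0,0,0],[0,120,0,0,0,0],[0,120,0,0,0,0],[0,120,0,0,0,0],[0,120,0,0,0,0],[0,120,0,0,0,0],[0,120,0,0,0,0],[0,120,0,0,0,0]])

```text
t: 28.88
tcp_pos: [0.4195, -0.4425, 0.1776]
tool_rot: [0.984, -0.18, 0.0, 0.0]
force: [-0.1, -0.0, 0.5]
finger_gap: 0.0
```

```bash
python3 - <<'E'
from h import *
from station import *
import cv2
t=snapshot("top")
g=t["color"].min(2).astype(np.float32);xs=np.arange(110,150,.5)
L=np.mean([cv2.remap(g,*[proj(t,m2w(p,np.c_[xs,0*xs+y,0*xs+60])).astype(np.float32)[:,i] for i in(0,1)],1).ravel() for y in np.linspace(-55,55,30)],0)
print("edge",xs[np.argmin(np.diff(cv2.GaussianBlur(L[:,None],(1,7),0).ravel()))])
for n,(x0,x1,y0,y1) in dict(can=(400,460,95,178),last1=(512,722,165,245),last2=(612,706,315,512),hammer=(350,550,318,418)).items():
    f=lambda s:s["color"][int(y0*.7):int(y1*.7),int(x0*.7):int(x1*.7)].astype(int)
    def msk(s):
        c=f(s);return (c[...,0]-c[...,2]>40)
    a,b=msk(S["top"]),msk(t);d=abs(f(S["top"])-f(t)).max(2)
    print(n,"orange px",a.sum(),b.sum(),(a^b).sum(),"changed",(d>40).mean().round(3))
sign_off()
E
```

```text
edge 128.5
can orange px 0 0 0 changed 0.0
last1 orange px 4818 4821 15 changed 0.0
last2 orange px 5120 5132 14 changed 0.003
hammer orange px 1578 1582 10 changed 0.072
the job is handed in; nothing more can be done
```

The mould is latched shut, and I handed the job in at about 29 s of the 61 s allowed. I swung the lever to its open stop and pressed the loop bar down behind the keeper. I then drew the bar tight under the keeper (contact at about 15 N) and pressed the lever flat onto its stop (about 20 N at the end).

**Last checks**, with the arm clear of the mould:
- **Sliding half:** it was drawn in about 7.5 mm in both the side and top pictures. The top picture showed the same about a second later.
- **Lever:** it fits best at angle 0 in both pictures.
- **Bar:** it sits at hooked height in the side picture. The top picture's fit disagreed (0.72 rad), but the top fits had been unreliable throughout, so I relied on the side view.
- **Lasts and glue can:** they had not moved.
- **Hammer:** its handle had not moved. About 7% of the hammer's picture area changed. I took that to be shadow or mould edge, but did not confirm it.

**Surprises along the way:**
- **Fingertip height:** the real fingertips sit about 32 mm above the reported TCP. My first push therefore passed over the lever and only folded the loop forward, which did no harm. A touch on the mould top (27 N) gave the correction I used afterwards.
- **Closing force:** pressing the lever down felt lighter than the stated 8 N wherever I read the force before the stop.

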